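# Put the cookie tray under the heat lamp and switch it on

### The job

Take the tray of cookies by its upright handle and slide it between the guides under the heat-lamp hood until it is fully home against the back stop, with all four cookies still on it. Then, with the tray in place, press the sprung selector knob on the control box down, turn it clockwise past its stop until its nose faces the bar mark, and let it spring back up there. Leave the other things on the counter where they are, and let go of everything.

Things in the scene. Friction and masses are not known exactly. Their poses are not given: they have to be found in the camera images.
- tray: aluminium baking tray, 180 (x) x 150 (y) mm, rim 20 high, floor 4 thick, about 0.4 kg, with an upright handle at the middle of its near (-x) edge. Origin: centre of its underside; x points from the handle to the far edge, z up
- tray_grip (a point): point to grip in the tray's upright black handle: 100 mm behind the tray's centre (tray -x), 56 mm above its underside. The handle's grip is 36 mm (tray x) by 22 mm (tray y), from 30 to 75 mm above the underside. Axes as the tray's
- cookie0: cookie lying flat on the tray, 64 mm across, 18 high, 50 g. Origin: centre of its underside
- cookie1: cookie lying flat on the tray, 64 mm across, 18 high, 50 g. Origin: centre of its underside
- cookie2: cookie lying flat on the tray, 64 mm across, 18 high, 50 g. Origin: centre of its underside
- cookie3: cookie lying flat on the tray, 64 mm across, 18 high, 50 g. Origin: centre of its underside
- hood: fixed steel heat-lamp hood. Origin: on the counter, middle of its bay's front edge; x points into the bay, z up. Bay 166 mm wide (y) between side walls, 115 deep to a 40 high back stop; lamp housing overhead, 110 to 160 mm above the counter over x 0 to 135. Two flared guides (30 high) reach 37 mm out in front of the walls, widening to 205
- bay_home (a point): point on the counter, 25 mm inside the bay's front edge on its centre line: the tray's origin lies here when the tray is home against the back stop. Axes as the hood's
- control: fixed grey control box with a steel top, 130 (x) x 100 (y) x 75 mm high, left or right of the tray, the black selector knob upright in the middle of its top. On the top, three small black dots show the off zone and one longer black bar, on the box's +x side, the set mark. Origin: centre of its underside; z up
- set_mark (a point): middle of the bar mark (22 x 7 mm) on top of the control box, 50 mm from the knob's axis along the box's +x: the knob's pointed nose is turned to face it
- knob_grip (a point): on the knob's axis, at the height to grip, 39 mm above the box's top when up. Round skirt 68 mm across, its top face 19 mm below this point; on it an upright grip bar 58 mm long (31 mm behind the axis to 27 ahead), 16 wide, up to 13 mm above this point. x points along the bar to its pointed nose (white line), z up. Turns and sinks with the knob
- knob_turn (a joint): angle of the knob, rad, growing clockwise seen from above, 0 to 1.62. Moves freely between 0 and 0.5 (off zone); a stop blocks it there unless the knob is pressed (do not force it); at 1.1 (within 0.12) it faces the set mark, and springs up again when let go. Between and beyond it stays down
- knob_press (a joint): how far the knob is pressed down, m: 0 up, 0.010 fully down. Sprung (5.5 N at first, 10 N fully down); the stop is cleared when it is at least 0.008 down
- scale: fixed kitchen scale, white with a steel platter, 130 x 110 x 47 mm, standing on the other side of the tray from the control box, not used. Origin: centre of its underside
- bowl: small steel bowl, 170 mm across, 70 tall; a bystander to be left alone. Origin: centre of its underside
- spatula: wooden-handled spatula lying flat, 280 mm long; a bystander to be left alone. Origin: in the middle of its length, on the counter
- bakery_box: closed cardboard bakery box, 180 x 140 x 70 mm; a bystander to be left alone. Origin: centre of its underside
- cup: white cup, 72 mm across, 90 tall; a bystander to be left alone. Origin: centre of its underside
Things that resemble listed ones, but are neither listed nor needed, are in the scene too. What is shaped like the control but purple or red is not meant.

How it is judged:
By the outcome, as a careful person would: the job done as asked, in the order asked, and still so for the second after the job is handed in, with the robot touching nothing.
It also fails if it takes over 53 s, if anything falls off the work surface, if the arm or the gripper's body presses on something with over 40 N, if the wrist force passes 120 N, or if a joint passes its speed limit or range.

### The arm

A 6-joint arm with a two-finger parallel gripper is mounted at the origin on the work surface. World frame = base frame: x ahead of the robot, y to its left, z up, the work surface at z = 0. Lengths are in m, angles in rad, forces in N, time in s.
With the tool pointing down it reaches from about 0.35 to 0.925 m from the base axis. Payload 6.4 kg.
Tool frame: the origin (TCP) lies at the very end of the fingers, on their centre line; the grasp point (between the pads) lies 19 mm behind it; x points along the fingers, y is the direction in which the jaws open and shut, and the axes are right-handed (so a half turn about x gives the same grasp; the last joint's range is limited). The gripper opens to 85 mm and grips with 20 to 120 N. Pads are 22 mm wide; open, the fingers measure 114 mm over their backs; the gripper's body (76 mm by 85 mm) begins 54 mm behind the grasp point. The pads swing forward as they close: fully open they stand 13 mm farther back than shut.
Start: joints at [0.99, 0.245, 1.558, -0, 1.339, -0.174], TCP at [0.257, 0.597, 0.231] pointing down, gripper open.
Joint ranges: [-3.13, 3.13], [-1.02, 2.26], [0.13, 2.54], [-0.95, 4.09], [0.21, 2.88], [-2.74, 2.74]. Speed limits (rad/s): [2.57, 2.57, 3.14, 3.14, 3.14, 3.14].

### API

Orientations are given as a unit quaternion [x, y, z, w].
In Python, from workcell import ctrl gives the robot as it stands. The module is installed in compiled form; this text tells all that it offers.
- The arm moves only by the tool send_rows, never from a script. Its argument "commands" is a list of rows, each a list of 7 numbers: the shift along the tool's x, y, z in cm, then the turn, a rotation vector about the tool's x, y, z in degrees, then the opening, from -1 (shut) to 1 (fully open). A call has 1 to 5 rows; each row is the pose to reach, as a shift and turn from the pose commanded when the call began, along the tool's axes at that moment; what a row does not reach only later rows make up. A row lasts 1/10 s, in which the tool goes at most 50 mm and 8.59 degrees, less where a joint would pass 70% of its speed; a pose out of reach is approached as far as the arm can. A call with a gripper value outside its range is refused whole. The fingers move at their own pace and stop on an object; "squeeze" is the grip in N (left out, the last holds). Time passes only in rows, so rows that repeat a pose let the fingers close. It gives the time, the measured TCP pose, the force and the opening at its end, in the units of the state.
- ctrl.get_obs(): the state, without advancing time (a new reading comes with each control period).
- ctrl.get_image(name): name is "scene" or "top" or "wrist"; returns a dict with "img" (384x512x3 uint8, red, green, blue), "K" (3x3 intrinsics, pixels), "world_from_camera" (4x4, takes a point from camera to world coordinates). Camera axes: x right, y down, z forward; pixel columns grow to the right and rows downward; lengths in m; the calibration is good to about 2 mm. A picture is of the moment at which its call begins. There is no depth.
- ctrl.sign_off(): hands the job in, once; it reports no verdict.
The state is a dict: "clock": time; "q": joint angles; "dq": joint speeds; "joint_torque": joint torques, N m; "tcp_pos": TCP position; "eef_rot": TCP orientation; "contact_force": force on the tool from outside, world axes, zero at the start; "moment": the same for the moment, N m; "width": finger opening in m.
Only numpy, scipy, OpenCV 4.12 (cv2) and the standard library are available. Lean on these libraries where they do the work, as an engineer would, in place of code of your own. Each camera call takes 0.05 s, during which the arm holds its last target. There are 200 camera calls.

## Working session

There is one attempt and no reset: what is moved stays moved. The work goes in short steps, Python scripts to look and compute and a tool call to move; the robot and the scene stay as the last step left them, time stands still between calls to the robot, and variables do not carry over. Pictures are saved under pics/ and viewed, about 8 in all and at most 12, crops included, and the job is handed in when it is done.

Besides the shell and the picture viewer there is one more tool, called after "Request:" as name([rows], argument=value, ...), one row to a line, values as JSON. send_rows: Moves the arm, as the interface text tells. Its arguments: {"type":"object","properties":{"commands":{"type":"array","items":{"type":"array","items":{"type":"number"}}},"squeeze":{"type":"number"}},"required":["commands"]}

```bash
mkdir -p pics; cat > h.py <<'E'
import numpy as np, cv2, json
from workcell import ctrl
from scipy.spatial.transform import Rotation as R
def snap(name,fn):
    d=ctrl.get_image(name); cv2.imwrite(f'pics/{fn}.png',d['img'][:,:,::-1])
    np.savez(f'pics/{fn}.npz',K=d['K'],T=d['world_from_camera'],img=d['img']); return d
def load(fn): return np.load(f'pics/{fn}.npz')
def ray(d,u,v,z):
    T=d['T'] if 'T' in d else d['world_from_camera']
    r=T[:3,:3]@np.linalg.solve(d['K'],np.array([u,v,1.])); o=T[:3,3]
    return o+r*(z-o[2])/r[2]
def proj(d,p):
    T=d['T']; c=T[:3,:3].T@(np.asarray(p,float)-T[:3,3]); q=d['K']@c; return q[:2]/q[2]
E
python3 - <<'E'
from h import *
a=snap('top','top0'); b=snap('scene','scene0')
for d in(a,b): print(d['K'].round(1).tolist(), d['world_from_camera'].round(3).tolist())
o=ctrl.get_obs(); print(o)
im=cv2.resize(a['img'][:,:,::-1],(800,600),interpolation=cv2.INTER_CUBIC); cv2.imwrite('pics/top0b.png',im)
E
```

```text
[[462.7, 0.0, 248.7], [0.0, 462.7, 195.8], [0.0, 0.0, 1.0]] [[0.01, -0.998, 0.055, 0.444], [-1.0, -0.009, 0.006, -0.01], [-0.005, -0.055, -0.998, 1.444], [0.0, 0.0, 0.0, 1.0]]
[[375.8, 0.0, 253.3], [0.0, 375.8, 186.6], [0.0, 0.0, 1.0]] [[-0.817, 0.471, -0.334, 0.901], [0.577, 0.675, -0.461, 0.541], [0.008, -0.569, -0.822, 1.051], [0.0, 0.0, 0.0, 1.0]]
{'clock': 0.1, 'q': array([ 9.89855953e-01,  2.45794640e-01,  1.55887315e+00,  3.20898887e-05,
        1.33870252e+00, -1.74100329e-01]), 'dq': array([-0.00063364, -0.00060024, -0.00568704,  0.00040063,  0.00124574,
        0.00136189]), 'joint_torque': array([-5.45381135e-04, -4.30670142e+01, -3.27130151e+01, -1.55469556e-04,
        2.81219422e-03, -1.45982955e-05]), 'tcp_pos': array([0.25692354, 0.59653106, 0.23026847]), 'eef_rot': array([ 0.14227206,  0.69276836, -0.1434324 ,  0.69228449]), 'contact_force': array([-0.85530202, -0.43427171, -0.37784971]), 'moment': array([-0.02641323,  0.04467836,  0.01318541]), 'width': 0.08552580189448217}
```

View pics/top0b.png

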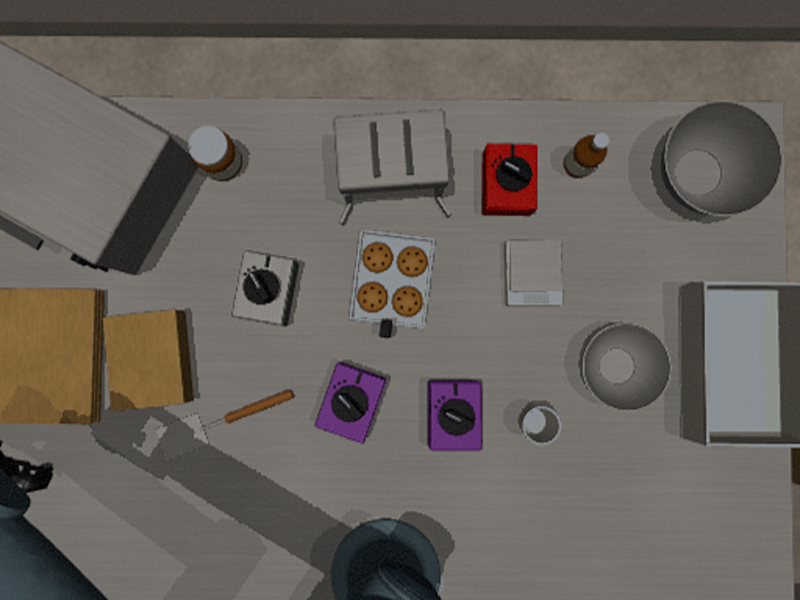

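View pics/scene0.png

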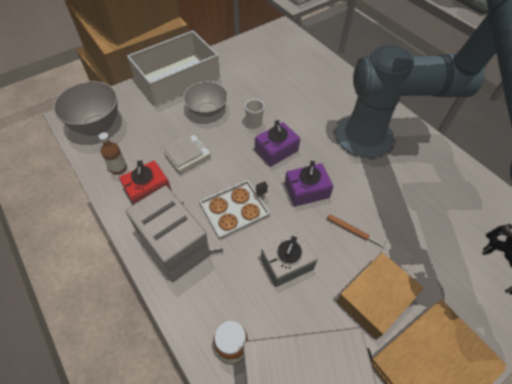

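Top view (800×600): the tray is at (393,280) with its handle at (386,328). The hood is at (392,155), with guides at (345,212) and (445,208). The grey control is at (265,287) with its bar at (268,262), and the scale is at (534,272). Next I'll measure on an enlarged crop.

```bash
python3 - <<'E'
from h import *
d=load('top0'); im=d['img'][:,:,::-1]
c=im[65:220,140:310]; c=cv2.resize(c,None,fx=3.8,fy=3.8,interpolation=cv2.INTER_CUBIC)
c=cv2.convertScaleAbs(c,alpha=1.3,beta=15)
for i in range(0,170,20): cv2.putText(c,str(140+i),(int(i*3.8),10),0,.35,(0,0,255),1); cv2.line(c,(int(i*3.8),12),(int(i*3.8),20),(0,0,255),1)
for i in range(15,155,20): cv2.putText(c,str(65+i),(0,int(i*3.8)),0,.35,(0,0,255),1)
cv2.imwrite('pics/crop0.png',c)
hsv=cv2.cvtColor(im,cv2.COLOR_BGR2HSV)
# cookies
m=cv2.inRange(hsv,(5,90,60),(25,255,255)); m[:, :210]=0; m[:,300:]=0; m[:140]=0; m[215:]=0
cs,_=cv2.findContours(m,cv2.RETR_EXTERNAL,cv2.CHAIN_APPROX_NONE)
for k in cs:
    if cv2.contourArea(k)>60:
        (u,v),r=cv2.minEnclosingCircle(k); print('cookie',u,v,r,ray(d,u,v,.018).round(4))
m=(im.max(2)<45).astype(np.uint8)
cs,_=cv2.findContours(m,cv2.RETR_EXTERNAL,cv2.CHAIN_APPROX_NONE)
for k in cs:
    a=cv2.contourArea(k); (u,v),r=cv2.minEnclosingCircle(k)
    if 140<u<320 and 130<v<225 and a>15: print('black',a,cv2.minAreaRect(k),cv2.boundingRect(k))
E
```

```text
cookie 260.5 192.5 9.617792129516602 [ 0.5338 -0.0378  0.018 ]
cookie 237.8157958984375 189.5 9.828609466552734 [0.5425 0.0324 0.018 ]
cookie 263.53466796875 167.2803497314453 9.620376586914062 [ 0.6122 -0.0466  0.018 ]
cookie 241.36082458496094 164.38143920898438 9.659102439880371 [0.6206 0.0222 0.018 ]
black 60.0 ((246.5, 210.0), (10.0, 7.0), 90.0) (243, 205, 8, 11)
black 325.0 ((167.0, 183.5), (21.0, 22.0), 90.0) (156, 173, 23, 22)
black 90.5 ((185.66114807128906, 187.5298614501953), (3.2411890029907227, 41.58919143676758), 10.491477966308594) (181, 167, 10, 42)
```

View pics/crop0.png

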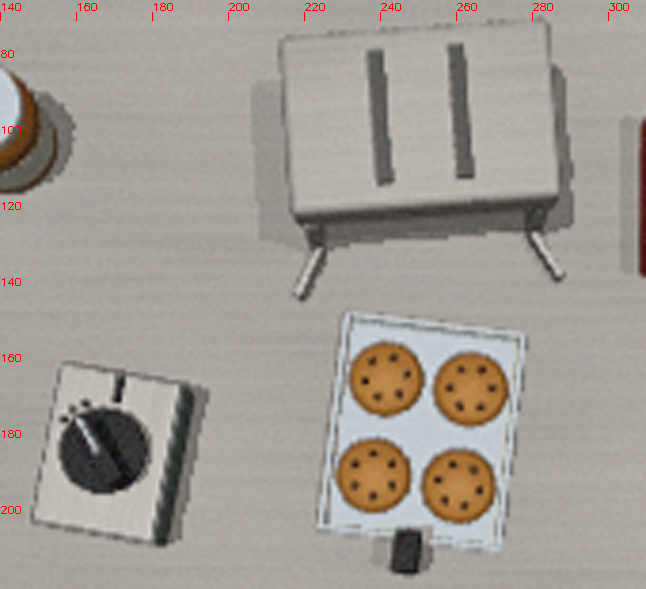

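```bash
python3 - <<'E'
from h import *
d=load('top0')
P=lambda x,y,z: ray(d,x/3.8+140-.4,y/3.8+65-.4,z)
ang=lambda a:np.degrees(np.arctan2(a[1],a[0])).round(2)
t=[P(*c,.02) for c in [(347,313),(524,337),(499,549),(319,527)]]
print('tray',np.mean(t,0),ang(t[0]-t[3]),ang(t[1]-t[2]),ang(t[0]-t[1])-90,ang(t[3]-t[2])-90,[np.linalg.norm(t[i]-t[i-1]).round(4) for i in range(4)])
h=[P(*c,.16) for c in [(281,37),(548,18),(558,195),(293,217)]]
print('hood',np.mean(h,0),ang(h[0]-h[3]),ang(h[1]-h[2]),ang(h[0]-h[1])-90,ang(h[3]-h[2])-90,[np.linalg.norm(h[i]-h[i-1]).round(4) for i in range(4)],'front mid',(h[2]+h[3])/2)
g=[P(300,296,.03),P(560,277,.03)]; print('guides',g,np.linalg.norm(g[0]-g[1]),np.mean(g,0),ang(g[0]-g[1])-90)
b=[P(*c,.075) for c in [(63,363),(183,385),(155,543),(32,522)]]
print('box',np.mean(b,0),ang(b[0]-b[3]),ang(b[1]-b[2]),ang(b[0]-b[1])-90,[np.linalg.norm(b[i]-b[i-1]).round(4) for i in range(4)])
print('knob',P(103,450,.095),'bar',P(119,388,.075),'nose',P(78,418,.127),P(100,453,.127))
c=np.array([[.5338,-.0378],[.5425,.0324],[.6122,-.0466],[.6206,.0222]]); print('cook mean',c.mean(0))
print('handle',ray(d,246.6,205+3.5,.075), ray(d,246.6,208,.075))
E
```

```text
tray [ 0.57813546 -0.00718135  0.02      ] -6.74 -6.33 -7.280000000000001 -6.430000000000007 [np.float64(0.1762), np.float64(0.1457), np.float64(0.1741), np.float64(0.147)]
hood [ 0.7987978  -0.00357492  0.16      ] 4.54 3.48 4.590000000000003 5.280000000000001 [np.float64(0.1354), np.float64(0.1988), np.float64(0.1331), np.float64(0.1963)] front mid [ 0.73183399 -0.00827785  0.16      ]
guides [array([0.68630862, 0.09296734, 0.03      ]), array([ 0.70365921, -0.11774643,  0.03      ])] 0.21142690057318256 [ 0.69498391 -0.01238954  0.03      ] 4.709999999999994
box [0.55354894 0.2380421  0.075     ] -9.82 -9.05 -9.909999999999997 [np.float64(0.1269), np.float64(0.0959), np.float64(0.1255), np.float64(0.0976)]
knob [0.55427083 0.23852206 0.095     ] bar [0.60473356 0.2305972  0.075     ] nose [0.57565777 0.25194893 0.127     ] [0.54937614 0.23485148 0.127     ]
cook mean [ 0.577275 -0.00745 ]
handle [0.48242698 0.00406055 0.075     ] [0.48390684 0.00407503 0.075     ]
```

```bash
cat >> h.py <<'E'
def tgt(yaw):  # x down, y along +/- yaw-rotated world y ; yaw deg
    c,s=np.cos(np.radians(yaw)),np.sin(np.radians(yaw))
    x=np.array([0,0,-1.]); y=np.array([-s,c,0]); return np.stack([x,y,np.cross(x,y)],1)
def go(pos,yaw,o=None):
    o=o or ctrl.get_obs(); R0=R.from_quat(o['eef_rot']).as_matrix()
    best=None
    for k in (0,180):
        rv=np.degrees(R.from_matrix(R0.T@tgt(yaw+k)).as_rotvec())
        if best is None or np.linalg.norm(rv)<np.linalg.norm(best): best=rv
    print('shift cm',(100*R0.T@(np.array(pos)-o['tcp_pos'])).round(2),'rot deg',best.round(2))
E
python3 - <<'E'
from h import *
o=ctrl.get_obs(); print(R.from_quat(o['eef_rot']).as_matrix().round(3), o['q'].round(2))
go([.479,.0045,.2],-6.7)
E
```

```text
[[-0.001  0.396  0.918]
 [-0.001  0.918 -0.396]
 [-1.    -0.002 -0.   ]] [ 0.99  0.25  1.56  0.    1.34 -0.17]
shift cm [  3.09 -45.58  43.82] rot deg [-16.61  -0.03   0.1 ]
```

Request:
send_rows([
  [0,-3.5,3.4,0,0,0,1],
  [0,-7,6.8,0,0,0,1],
  [0,-10.5,10.2,0,0,0,1],
  [0,-14,13.6,0,0,0,1],
  [0,-17.5,17,0,0,0,1],
], squeeze=60)

```text
clock: 0.6
tcp_pos: [0.3441, 0.3671, 0.2308]
eef_rot: [0.142, 0.693, -0.143, 0.692]
contact_force: [1.9, 0.5, 0.2]
width: 0.0854
```

Request:
send_rows([
  [0,-3.5,3.4,0,0,0,1],
  [0,-7,6.8,0,0,0,1],
  [0,-10.5,10.2,0,0,0,1],
  [0,-14,13.6,0,0,0,1],
  [0,-17.5,17,0,0,0,1],
])

```text
clock: 1.1
tcp_pos: [0.431, 0.1391, 0.2311]
eef_rot: [0.143, 0.693, -0.143, 0.693]
contact_force: [0.9, 0.9, -0.2]
width: 0.0854
```

Request:
send_rows([
  [0,-3.5,3.3,-5,0,0,1],
  [0,-7,6.5,-10,0,0,1],
  [0,-10.6,9.8,-16.6,0,0,1],
  [0,-10.6,9.8,-16.6,0,0,1],
  [0,-10.6,9.8,-16.6,0,0,1],
])

```text
clock: 1.6
tcp_pos: [0.4788, 0.0041, 0.2308]
eef_rot: [0.043, 0.706, -0.042, 0.705]
contact_force: [0.2, 0.9, -0.3]
width: 0.0855
```

```bash
python3 - <<'E'
from h import *
d=snap('wrist','w1'); print(d['world_from_camera'].round(3).tolist(),d['K'][0,0])
o=ctrl.get_obs(); print(o['clock'],o['tcp_pos'],o['q'].round(2)); go([.479,.0045,.037],-6.7,o)
E
```

```text
[[0.119, 0.959, 0.259, 0.413], [0.993, -0.115, -0.032, 0.013], [-0.001, 0.26, -0.965, 0.374], [0.0, 0.0, 0.0, 1.0]] 304.03128705830187
1.65 [0.47859826 0.00503144 0.23078489] [-0.23 -0.17  1.98  0.    1.33 -1.68]
shift cm [19.38 -0.06  0.07] rot deg [-0.07 -0.07 -0.02]
```

View pics/w1.png

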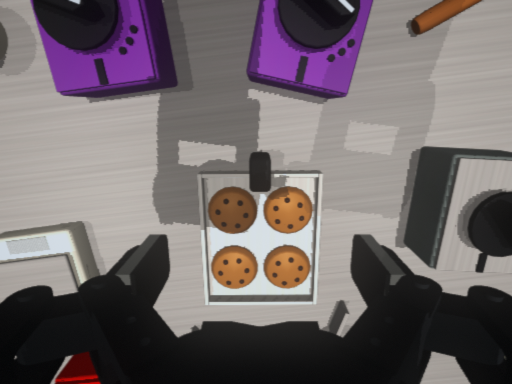

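The wrist view shows the tray square between the fingers. The handle is at (260,171), the rim corners are at about (199,172), (321,171), (316,304) and (206,304), and all four cookies are on it.

```bash
python3 - <<'E'
from h import *
d=load('w1'); ang=lambda a:np.degrees(np.arctan2(a[1],a[0])).round(2)
t=[ray(d,u,v,.02) for u,v in [(321,171),(199,172),(206,304),(317,304)]]
print(np.mean(t,0),ang(t[3]-t[0]),ang(t[2]-t[1]),ang(t[0]-t[1])-90,ang(t[3]-t[2])-90,[np.linalg.norm(t[i]-t[i-1]).round(4) for i in range(4)])
g=d['img'].max(2)<60; m=np.zeros_like(g);m[145:195,240:280]=g[145:195,240:280]
ys,xs=np.nonzero(m); print(xs.min(),xs.max(),ys.min(),ys.max())
for y in range(150,195,4): print(y,xs[ys==y].min() if (ys==y).any() else 0,xs[ys==y].max() if (ys==y).any() else 0)
print(ray(d,260.5,ys.min(),.075),ray(d,260.5,171,.06),ray(d,xs.min(),171,.06),ray(d,xs.max(),171,.06))
E
```

```text
[ 0.57714166 -0.00601267  0.02      ] -5.51 -6.84 -6.340000000000003 -6.799999999999997 [np.float64(0.1821), np.float64(0.1448), np.float64(0.1809), np.float64(0.149)]
249 270 152 190
150 0 0
154 251 268
158 250 269
162 250 269
166 250 269
170 250 269
174 250 269
178 250 269
182 250 269
186 250 269
190 252 267
194 0 0
[0.45600071 0.00799252 0.075     ] [0.47808057 0.0053832  0.06      ] [ 0.47664369 -0.00663444  0.06      ] [0.47926749 0.01531028 0.06      ]
```

Request:
send_rows([
  [5,0,0,0,0,0,1],
  [10,0,0,0,0,0,1],
  [14,0,0,0,0,0,1],
  [17,0,-0.1,0,0,0,1],
  [19.3,0,-0.1,0,0,0,1],
])

```text
clock: 2.15
tcp_pos: [0.476, 0.0071, 0.0359]
eef_rot: [0.041, 0.707, -0.04, 0.705]
contact_force: [-0.6, 0.2, 0.3]
width: 0.0852
```

Request:
send_rows([
  [0,0,0,0,0,0,0],
  [0,0,0,0,0,0,-0.5],
  [0,0,0,0,0,0,-1],
  [0,0,0,0,0,0,-1],
  [0,0,0,0,0,0,-1],
], squeeze=60)

```text
clock: 2.65
tcp_pos: [0.4792, 0.0048, 0.04]
eef_rot: [0.041, 0.705, -0.042, 0.707]
contact_force: [-2.9, -0.1, 6.6]
width: 0.0208
```

Request:
send_rows([
  [0,0,0,0,0,0,-1],
  [0,0,0,0,0,0,-1],
  [0,0,0,0,0,0,-1],
  [0,0,0,0,0,0,-1],
])

```text
clock: 3.05
tcp_pos: [0.4792, 0.0047, 0.04]
eef_rot: [0.041, 0.705, -0.042, 0.707]
contact_force: [-2.3, 0.8, 6.8]
width: 0.0215
```

```bash
python3 - <<'E'
from h import *
o=ctrl.get_obs(); print(o['clock'],o['tcp_pos'],o['contact_force'],o['moment'],o['width'],o['q'].round(2))
# target: rotate about tray centre to yaw 4.6, aligned 0.05 before
u=np.array([np.cos(np.radians(4.6)),np.sin(np.radians(4.6))])
home=np.array([.7317,-.009])+.025*u
for back in (.175,.13,.08,.04,0): 
    g=home-(back+.1)*u; print(back); go([*g,o['tcp_pos'][2]],4.6,o)
E
```

```text
3.05 [0.47924471 0.0047373  0.04000062] [-2.31038546  0.76052287  6.83348044] [-0.00190471  0.29847175 -0.1648165 ] 0.02151295637171542 [-0.23  0.12  2.1   0.    0.92 -1.68]
0.175
shift cm [ 0.   -3.32  0.72] rot deg [-11.34   0.14   0.02]
0.13
shift cm [ 0.01 -2.43  5.13] rot deg [-11.34   0.14   0.02]
0.08
shift cm [ 0.03 -1.45 10.03] rot deg [-11.34   0.14   0.02]
0.04
shift cm [ 0.04 -0.66 13.96] rot deg [-11.34   0.14   0.02]
0
shift cm [ 0.04  0.12 17.88] rot deg [-11.34   0.14   0.02]
```

Request:
send_rows([
  [-0.25,-0.5,0.1,-1.5,0,0,-1],
  [-0.25,-1.3,0.3,-4.5,0,0,-1],
  [-0.25,-2.2,0.5,-7.5,0,0,-1],
  [-0.25,-3,0.7,-10,0,0,-1],
  [-0.25,-3.3,0.7,-11.3,0,0,-1],
])

```text
clock: 3.55
tcp_pos: [0.481, -0.0292, 0.0408]
eef_rot: [-0.028, 0.707, 0.028, 0.707]
contact_force: [0.8, -1.4, -3.5]
width: 0.021
```

Request:
send_rows([
  [0,0,0,0,0,0,-1],
  [0,0,0.5,0,0,0,-1],
  [0,0,1.5,0,0,0,-1],
  [0,0,2.5,0,0,0,-1],
  [0,0,3,0,0,0,-1],
])

```text
clock: 4.05
tcp_pos: [0.5123, -0.0259, 0.0408]
eef_rot: [-0.029, 0.706, 0.029, 0.707]
contact_force: [-2.1, -1.0, -3.1]
width: 0.0214
```

```bash
python3 - <<'E'
from h import *
d=snap('top','top1'); o=ctrl.get_obs(); print(o['clock'],o['tcp_pos'],o['contact_force'],o['width'])
c=d['img'][60:220,190:310,::-1]; c=cv2.resize(c,None,fx=3.75,fy=3.75,interpolation=cv2.INTER_CUBIC)
w=snap('wrist','w2')['img'][:,:,::-1]
c=cv2.convertScaleAbs(c,alpha=1.3,beta=15); w=cv2.resize(w,(346,260)); out=np.zeros((600,796,3),np.uint8); out[:,:450]=c; out[:260,450:]=w
cv2.imwrite('pics/m1.png',out)
u=np.array([np.cos(np.radians(4.6)),np.sin(np.radians(4.6))]); home=np.array([.7317,-.009])+.025*u
go([*(home-.1*u),o['tcp_pos'][2]],4.6,o)
E
```

```text
4.1 [ 0.51270167 -0.02597919  0.04089134] [ 0.14776481 -0.70192812 -3.87950399] 0.02123082078986116
shift cm [ 0.02 -0.07 14.47] rot deg [0.03 0.06 0.01]
```

View pics/m1.png

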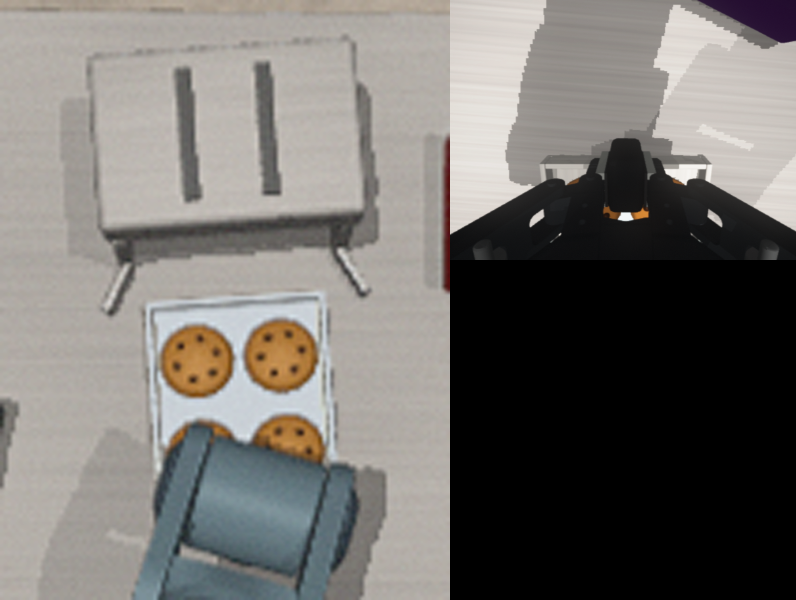

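The tray's centreline and angle (about 4.5°) match the guides: the tray's front edge spans x 148–325 and the guide tips are at 107 and 365. I'll slide it in.

Request:
send_rows([
  [0,0,0.5,0,0,0,-1],
  [0,0,1.5,0,0,0,-1],
  [0,0,2.5,0,0,0,-1],
  [0,0,3.5,0,0,0,-1],
  [0,0,4.5,0,0,0,-1],
])

```text
clock: 4.65
tcp_pos: [0.5568, -0.0225, 0.0407]
eef_rot: [-0.028, 0.707, 0.028, 0.707]
contact_force: [-1.8, -0.3, -2.3]
width: 0.0211
```

Request:
send_rows([
  [0,0,1,0,0,0,-1],
  [0,0,2,0,0,0,-1],
  [0,0,3,0,0,0,-1],
  [0,0,4,0,0,0,-1],
  [0,0,4.7,0,0,0,-1],
])

```text
clock: 5.15
tcp_pos: [0.6037, -0.0188, 0.0408]
eef_rot: [-0.028, 0.706, 0.028, 0.707]
contact_force: [-2.0, 0.5, -2.6]
width: 0.0214
```

Request:
send_rows([
  [0,0,0.7,0,0,0,-1],
  [0,0,1.4,0,0,0,-1],
  [0,0,2.1,0,0,0,-1],
  [0,0,2.8,0,0,0,-1],
  [0,0,3.5,0,0,0,-1],
])

```text
clock: 5.65
tcp_pos: [0.6381, -0.016, 0.0408]
eef_rot: [-0.028, 0.707, 0.028, 0.707]
contact_force: [-1.5, -0.5, -2.1]
width: 0.021
```

Request:
send_rows([
  [0,0,0.3,0,0,0,-1],
  [0,0,0.6,0,0,0,-1],
  [0,0,0.9,0,0,0,-1],
  [0,0,1.2,0,0,0,-1],
  [0,0,1.5,0,0,0,-1],
])

```text
clock: 6.15
tcp_pos: [0.6527, -0.0148, 0.0408]
eef_rot: [-0.028, 0.707, 0.028, 0.707]
contact_force: [-2.9, 0.4, -2.9]
width: 0.0208
```

Request:
send_rows([
  [0,0,0.15,0,0,0,-1],
  [0,0,0.3,0,0,0,-1],
  [0,0,0.45,0,0,0,-1],
  [0,0,0.6,0,0,0,-1],
])

```text
clock: 6.55
tcp_pos: [0.6579, -0.0145, 0.0407]
eef_rot: [-0.029, 0.707, 0.028, 0.706]
contact_force: [-8.7, -2.6, 1.0]
width: 0.0214
```

Request:
send_rows([
  [0,0,0.1,0,0,0,-1],
  [0,0,0.2,0,0,0,-1],
  [0,0,0.3,0,0,0,-1],
  [0,0,0.3,0,0,0,-1],
])

```text
clock: 6.95
tcp_pos: [0.658, -0.0151, 0.0401]
eef_rot: [-0.029, 0.71, 0.028, 0.703]
contact_force: [-16.9, -5.2, 6.2]
width: 0.0211
```

The tray stopped at x=0.658 (0.657 predicted), with force rising to 17 N. I'll ease off, release, retreat and look.

Request:
send_rows([
  [0,0,-0.2,0,0,0,-1],
  [0,0,-0.3,0,0,0,-1],
  [0,0,-0.3,0,0,0,0],
  [0,0,-0.3,0,0,0,1],
  [0,0,-0.3,0,0,0,1],
])

```text
clock: 7.45
tcp_pos: [0.6598, -0.0144, 0.0418]
eef_rot: [-0.028, 0.706, 0.028, 0.707]
contact_force: [-0.4, -0.8, -0.9]
width: 0.0642
```

Request:
send_rows([
  [0,0,0,0,0,0,1],
  [0,0,0,0,0,0,1],
  [-3,0,0,0,0,0,1],
  [-6,0,0,0,0,0,1],
  [-10,0,0,0,0,0,1],
])

```text
clock: 7.95
tcp_pos: [0.6574, -0.0141, 0.1402]
eef_rot: [-0.028, 0.708, 0.029, 0.705]
contact_force: [0.8, 0.4, 0.0]
width: 0.0853
```

Request:
send_rows([
  [-4,0,-2,0,0,0,1],
  [-8,0,-5,0,0,0,1],
  [-12,0,-9,0,0,0,1],
  [-12,0,-13,0,0,0,1],
  [-12,0,-13,0,0,0,1],
])

```text
clock: 8.45
tcp_pos: [0.5256, -0.0244, 0.2618]
eef_rot: [-0.028, 0.706, 0.028, 0.707]
contact_force: [-0.3, -0.3, 0.7]
width: 0.0852
```

```bash
python3 - <<'E'
from h import *
d=snap('wrist','w3'); o=ctrl.get_obs(); print(o['clock'],o['tcp_pos'],o['contact_force'],o['width'],o['q'].round(2))
s=snap('scene','scene1')
out=np.zeros((600,512,3),np.uint8); out[:384]=d['img'][:,:,::-1]; c=cv2.resize(s['img'][160:280,110:270,::-1],(288,216),interpolation=cv2.INTER_CUBIC); out[384:,:288]=c
cv2.imwrite('pics/m2.png',out)
E
```

```text
8.5 [ 0.52738927 -0.02458226  0.26144714] [ 0.18048175 -0.08273545 -0.0841859 ] 0.08558836133326415 [-0.26 -0.07  1.84  0.    1.37 -1.91]
```

View pics/m2.png

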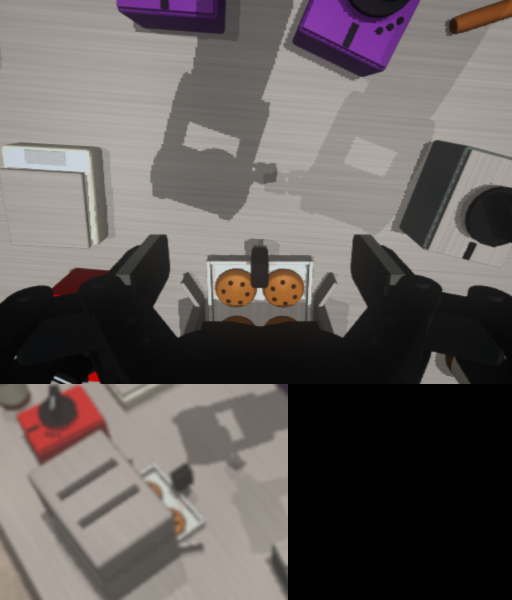

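Wrist view: the tray sits between the guides with its near rim corners at (208,259) and (312,259). Two cookies are fully visible and the other two are partly hidden. I'll check the near-edge position against the home pose.

```bash
python3 - <<'E'
from h import *
d=load('w3'); ang=lambda a:np.degrees(np.arctan2(a[1],a[0])).round(2)
m=cv2.cvtColor(d['img'],cv2.COLOR_RGB2GRAY)
for x in (215,225,235,290,300,306):
    print(x,m[250:270,x].tolist())
a,b=ray(d,207.5,257,.02),ray(d,312.5,257,.02); print(a,b,(a+b)/2,np.linalg.norm(a-b),ang(b-a)-90)
u=np.array([np.cos(np.radians(4.6)),np.sin(np.radians(4.6))]); home=np.array([.7317,-.009])+.025*u; print(home-.09*u)
E
```

```text
215 [165, 163, 165, 164, 142, 92, 82, 84, 84, 84, 96, 162, 203, 208, 199, 207, 206, 204, 203, 203]
225 [164, 165, 164, 166, 160, 101, 83, 84, 82, 78, 89, 159, 204, 207, 199, 208, 209, 209, 209, 206]
235 [165, 165, 164, 164, 156, 96, 82, 82, 82, 83, 94, 157, 203, 207, 197, 207, 209, 202, 123, 74]
290 [159, 160, 159, 162, 158, 108, 87, 86, 85, 83, 88, 141, 202, 208, 202, 208, 208, 208, 202, 140]
300 [160, 159, 160, 160, 157, 99, 82, 81, 81, 83, 91, 140, 202, 208, 202, 209, 209, 210, 209, 209]
306 [160, 160, 159, 159, 156, 108, 89, 86, 80, 79, 88, 138, 202, 206, 175, 144, 140, 152, 165, 166]
[ 0.66797783 -0.08589424  0.02      ] [0.65603333 0.06020696 0.02      ] [ 0.66200558 -0.01284364  0.02      ] 0.14658865560572668 4.670000000000002
[ 0.66690937 -0.01421293]
```

Request:
send_rows([
  [0,5,1,-5,0,0,1],
  [0,10,2,-11,0,0,1],
  [0,15,3,-17,0,0,1],
  [0,20,4,-23,0,0,1],
  [0,24.5,4.7,-28.4,0,0,1],
])

```text
clock: 9.05
tcp_pos: [0.5573, 0.2258, 0.2602]
eef_rot: [-0.202, 0.678, 0.202, 0.678]
contact_force: [0.7, -0.8, 0.1]
width: 0.0854
```

```bash
python3 - <<'E'
from h import *
ctrl.get_image('wrist');ctrl.get_image('wrist')
d=snap('wrist','w4'); o=ctrl.get_obs(); print(o['clock'],o['tcp_pos'],o['q'].round(2)); go([.5543,.2385,.26],33,o)
dd=load('w4')
for p in ([.5543,.2385,.095],[.5543,.2385,.127],[.6036,.2303,.075]): print(proj(dd,p))
E
```

```text
9.2 [0.55668941 0.22620063 0.259803  ] [ 0.2   0.11  1.66  0.    1.37 -1.95]
shift cm [-0.02  1.16  0.47] rot deg [ 0.26 -0.05 -0.02]
[268.06740333 175.8043655 ]
[268.96682706 183.34492917]
[237.28243491 203.46709512]
```

View pics/w4.png

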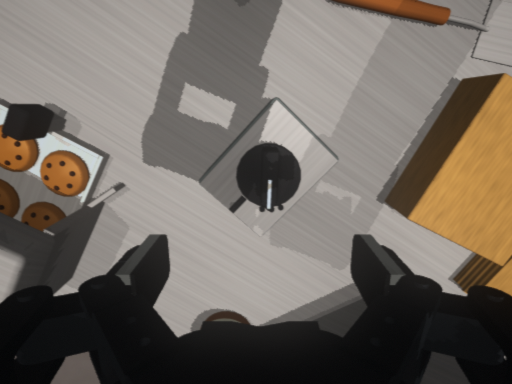

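All four cookies are visible on the tray. The knob skirt is centred near (268,175), its white line runs down to about (270,210), and the bar mark is at (238,203). I'll refine these by mask.

```bash
python3 - <<'E'
from h import *
d=load('w4'); g=d['img'].max(2).astype(int); ang=lambda a:np.degrees(np.arctan2(a[1],a[0])).round(2)
m=((g<60)*255).astype(np.uint8); m[:120]=0;m[230:]=0;m[:,:215]=0;m[:,325:]=0
cs,_=cv2.findContours(m,cv2.RETR_EXTERNAL,cv2.CHAIN_APPROX_NONE)
for c in cs:
    if cv2.contourArea(c)>10: print(cv2.contourArea(c),cv2.minEnclosingCircle(c),cv2.minAreaRect(c),cv2.boundingRect(c))
w=np.zeros(g.shape,np.uint8); w[172:220,255:285]=(g[172:220,255:285]>95)
hull=np.zeros_like(w); cv2.circle(hull,(268,178),38,1,-1); 
n,l,s,ce=cv2.connectedComponentsWithStats(w)
for i in range(1,n): print('w',s[i],ce[i])
print(g[176:216:3,258:284].tolist())
E
```

```text
73.0 ((237.22000122070312, 203.77999877929688), 8.909463882446289) ((237.00003051757812, 203.50003051757812), (4.949747562408447, 17.677669525146484), 45.0) (230, 197, 15, 15)
2883.5 ((268.2400817871094, 177.40090942382812), 34.07820510864258) ((268.3464660644531, 175.10028076171875), (63.528263092041016, 62.369537353515625), 40.91438674926758) (237, 144, 63, 68)
w [255 180  30  40 466] [269.44420601 208.22961373]
[[33, 34, 32, 32, 33, 34, 34, 34, 34, 34, 34, 33, 35, 34, 35, 34, 34, 35, 35, 34, 34, 34, 35, 36, 37, 38], [33, 33, 32, 32, 32, 34, 33, 34, 35, 39, 60, 70, 66, 49, 37, 35, 35, 35, 34, 34, 37, 40, 39, 41, 43, 44], [34, 33, 33, 32, 32, 33, 34, 34, 35, 67, 155, 206, 203, 133, 56, 35, 35, 35, 35, 35, 39, 42, 43, 45, 44, 45], [34, 34, 32, 33, 34, 34, 34, 35, 38, 67, 136, 165, 159, 106, 52, 36, 35, 36, 35, 35, 39, 42, 43, 44, 45, 45], [35, 34, 33, 32, 33, 34, 34, 35, 40, 82, 148, 175, 171, 111, 52, 40, 39, 42, 40, 37, 39, 41, 43, 44, 44, 44], [35, 35, 33, 34, 35, 35, 34, 35, 45, 112, 196, 218, 196, 121, 54, 43, 43, 42, 39, 39, 41, 42, 42, 45, 45, 44], [35, 35, 34, 36, 39, 41, 43,
[... 211 characters left out ...]
41, 44, 45, 46, 69, 163, 211, 218, 164, 87, 50, 44, 44, 43, 40, 40, 42, 43, 42, 43, 43, 43], [43, 42, 41, 42, 44, 44, 45, 46, 72, 165, 211, 211, 152, 75, 48, 45, 45, 44, 42, 43, 44, 43, 44, 60, 90, 121], [149, 117, 73, 47, 39, 39, 41, 45, 84, 180, 212, 208, 145, 69, 47, 67, 108, 131, 133, 115, 72, 46, 44, 45, 62, 121], [164, 108, 57, 45, 43, 47, 77, 124, 111, 81, 73, 69, 56, 47, 45, 59, 119, 154, 163, 159, 122, 76, 56, 58, 89, 135], [180, 168, 157, 146, 141, 147, 155, 161, 162, 163, 164, 158, 138, 123, 128, 148, 161, 164, 165, 164, 163, 162, 162, 163, 164, 164], [171, 164, 160, 160, 161, 162, 163, 165, 166, 166, 164, 163, 163, 164, 164, 164, 163, 162, 163, 163, 163, 163, 164, 159, 144, 136]]
```

```bash
python3 - <<'E'
from h import *
d=load('w4'); ang=lambda a:np.degrees(np.arctan2(a[1],a[0])).round(2)
k=ray(d,268.2,175.2,.094); b=ray(d,237.0,203.5,.075); n0=ray(d,269.4,182,.127); n1=ray(d,268.2,206,.127)
print(k,b,np.linalg.norm((b-k)[:2]),ang(b-k),'line',n0,n1,ang(n1-n0),ang(n1-k))
o=ctrl.get_obs(); print(o['tcp_pos']); go([k[0],k[1],.100],ang(n1-k),o)
E
```

```text
[0.55386263 0.23840371 0.094     ] [0.60380947 0.23005444 0.075     ] 0.05063988080844878 -9.49 line [0.55300218 0.23811376 0.127     ] [0.57319481 0.25034301 0.127     ] 31.2 31.7
[0.55668941 0.22620063 0.259803  ]
shift cm [15.98  1.17  0.45] rot deg [ 1.56 -0.05 -0.02]
```

Request:
send_rows([
  [4,1.2,0.4,1.5,0,0,1],
  [8.5,1.2,0.4,1.5,0,0,1],
  [12,1.2,0.4,1.5,0,0,1],
  [14.5,1.2,0.4,1.5,0,0,1],
  [15.8,1.2,0.4,1.5,0,0,1],
])

```text
clock: 9.7
tcp_pos: [0.552, 0.2341, 0.0993]
eef_rot: [-0.191, 0.683, 0.191, 0.679]
contact_force: [0.4, 0.6, -0.0]
width: 0.0857
```

Request:
send_rows([
  [0,0,0,0,0,0,1],
  [0,0,0,0,0,0,1],
])

```text
clock: 9.9
tcp_pos: [0.5542, 0.2352, 0.1039]
eef_rot: [-0.192, 0.68, 0.192, 0.681]
contact_force: [-0.5, 0.5, 1.2]
width: 0.0852
```

```bash
python3 - <<'E'
from h import *
o=ctrl.get_obs(); print(o['tcp_pos'],o['contact_force']); go([.5537,.2382,.101],31.5,o)
E
```

```text
[0.55424934 0.23522817 0.10391637] [-0.52139086  0.45491854  1.23179447]
shift cm [0.29 0.28 0.11] rot deg [-0.05  0.1   0.04]
```

Request:
send_rows([
  [0.2,0.28,0.1,0,0,0,1],
  [0.2,0.28,0.1,0,0,0,0],
  [0.2,0.28,0.1,0,0,0,-0.5],
  [0.2,0.28,0.1,0,0,0,-1],
  [0.2,0.28,0.1,0,0,0,-1],
], squeeze=50)

```text
clock: 10.4
tcp_pos: [0.5525, 0.2384, 0.1011]
eef_rot: [-0.192, 0.68, 0.192, 0.681]
contact_force: [-0.5, 0.1, 0.4]
width: 0.0286
```

Request:
send_rows([
  [0,0,0,0,0,0,-1],
  [0,0,0,0,0,0,-1],
  [0,0,0,0,0,0,-1],
  [0,0,0,0,0,0,-1],
])

```text
clock: 10.8
tcp_pos: [0.5528, 0.238, 0.1012]
eef_rot: [-0.192, 0.68, 0.192, 0.681]
contact_force: [0.5, -4.1, 2.9]
width: 0.015
```

```bash
python3 - <<'E'
from h import *
o=ctrl.get_obs(); print(o['clock'],o['tcp_pos'],o['contact_force'],o['moment'],o['width']); go([.5537,.2382,.092],-9.5,o)
E
```

```text
10.8 [0.55279334 0.23795529 0.10120364] [ 0.45090651 -4.06155489  2.87941335] [-0.65084997  0.04744835  0.01704609] 0.01499624907468074
shift cm [ 0.92 -0.03  0.09] rot deg [4.099e+01 3.000e-02 5.000e-02]
```

Gripped: opening 15 mm on the 16 mm bar. Now I'll press.

Request:
send_rows([
  [0.3,0,0,0,0,0,-1],
  [0.6,0,0,0,0,0,-1],
  [0.9,0,0,0,0,0,-1],
  [1.1,0,0,0,0,0,-1],
  [1.1,0,0,0,0,0,-1],
])

```text
clock: 11.3
tcp_pos: [0.5529, 0.238, 0.0911]
eef_rot: [-0.192, 0.681, 0.192, 0.681]
contact_force: [-2.2, -5.2, 9.8]
width: 0.015
```

Request:
send_rows([
  [0.1,0,0,0,0,0,-1],
  [0.2,0,0,0,0,0,-1],
  [0.2,0,0,3,0,0,-1],
  [0.2,0,0,6,0,0,-1],
  [0.2,0,0,9,0,0,-1],
])

```text
clock: 11.8
tcp_pos: [0.5529, 0.2384, 0.091]
eef_rot: [-0.138, 0.694, 0.137, 0.694]
contact_force: [-9.0, -5.5, 20.8]
width: 0.0154
```

```bash
python3 - <<'E'
from h import *
o=ctrl.get_obs(); print(o['clock'],o['tcp_pos'],o['contact_force'],o['moment'],o['width']); go([.5537,.2382,.092],-9.5,o)
E
```

```text
11.8 [0.55292108 0.23835516 0.09103035] [-9.00899758 -5.46545318 20.78949094] [-0.96156774  1.63068731  0.05455576] 0.015399496032787216
shift cm [-0.1  -0.04  0.07] rot deg [ 3.189e+01 -1.000e-02  4.000e-02]
```

Request:
send_rows([
  [0,0,0.05,6.5,0,0,-1],
  [0,0,0.05,13,0,0,-1],
  [0,0,0.05,19.5,0,0,-1],
  [0,0,0.05,26,0,0,-1],
  [0,0,0.05,32,0,0,-1],
])

```text
clock: 12.3
tcp_pos: [0.553, 0.2395, 0.091]
eef_rot: [0.06, 0.705, -0.06, 0.704]
contact_force: [-9.3, -2.5, 21.5]
width: 0.015
```

```bash
python3 - <<'E'
from h import *
o=ctrl.get_obs(); print(o['clock'],o['tcp_pos'],o['contact_force'],o['moment'],o['width'],o['q'].round(2)); go([.5537,.2382,.101],-9.5,o)
E
```

```text
12.3 [0.55295933 0.23947705 0.0910398 ] [-9.34024503 -2.54620617 21.54406691] [-0.32283038  1.82993477  0.07826746] 0.01499181751341732 [ 0.22  0.3   1.77  0.    1.07 -1.18]
shift cm [-1.   -0.11  0.09] rot deg [-0.25 -0.06 -0.06]
```

Request:
send_rows([
  [-0.4,0,0.05,0,0,0,-1],
  [-0.8,0,0.05,0,0,0,-1],
  [-1.2,0,0.05,0,0,0,-1],
  [-1.3,0,0.05,0,0,0,-1],
  [-1.3,0,0.05,0,0,0,-1],
])

```text
clock: 12.8
tcp_pos: [0.5528, 0.2394, 0.1009]
eef_rot: [0.059, 0.705, -0.058, 0.704]
contact_force: [-3.6, 0.7, 4.4]
width: 0.0151
```

Request:
send_rows([
  [0,0,0,0,0,0,-0.6],
  [0,0,0,0,0,0,0],
  [0,0,0,0,0,0,1],
  [0,0,0,0,0,0,1],
  [0,0,0,0,0,0,1],
])

```text
clock: 13.3
tcp_pos: [0.5534, 0.2384, 0.1006]
eef_rot: [0.059, 0.705, -0.059, 0.705]
contact_force: [0.5, -0.3, 0.9]
width: 0.0743
```

Request:
send_rows([
  [-3,0,0,0,0,0,1],
  [-7,0,0,0,0,0,1],
  [-11,0,-1,0,0,0,1],
  [-15,0,-4,0,0,0,1],
  [-15,0,-4,0,0,0,1],
])

```text
clock: 13.8
tcp_pos: [0.5151, 0.2466, 0.2583]
eef_rot: [0.06, 0.701, -0.057, 0.709]
contact_force: [1.4, 0.1, 0.7]
width: 0.0853
```

```bash
python3 - <<'E'
from h import *
ctrl.get_image('wrist')
d=snap('wrist','w5'); o=ctrl.get_obs(); print(o['clock'],o['tcp_pos'],o['contact_force'],o['width'])
E
```

```text
13.9 [0.5141264  0.24538241 0.25225195] [ 0.81769203 -0.58059289 -0.9071186 ] 0.0854366167189812
```

View pics/w5.png

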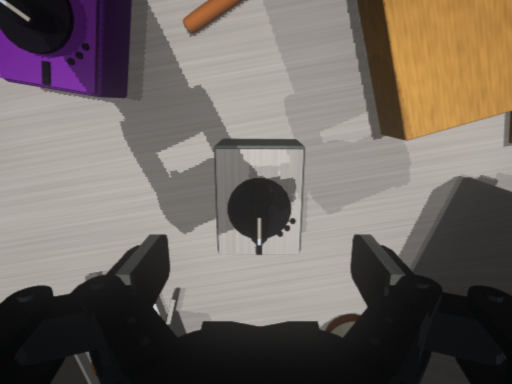

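The nose's white line, at x≈259, points at the bar mark at (259,250). Next I'll check numerically that the knob is up and aligned, and that the tray is home in the top view.

```bash
python3 - <<'E'
from h import *
d=load('w5'); g=d['img'].max(2); ang=lambda a:np.degrees(np.arctan2(a[1],a[0])).round(2)
m=((g<60)*255).astype(np.uint8); m[:165]=0;m[241:]=0;m[:,:222]=0;m[:,298:]=0
m=cv2.morphologyEx(m,cv2.MORPH_OPEN,np.ones((7,7),np.uint8))
c=max(cv2.findContours(m,cv2.RETR_EXTERNAL,cv2.CHAIN_APPROX_NONE)[0],key=cv2.contourArea); x,y,w,h=cv2.boundingRect(c)
row=(g[208,215:310]<60).nonzero()[0]; print('skirt w px',w,h,x+w/2)
for z in(.094,.084):
    cz=d['T'][2,3]-z; k=ray(d,x+w/2-.5,y+h/2,z); a=proj(d,k+[0.0056,.0335,0]);b=proj(d,k-[0.0056,.0335,0]); print('pred width',z,np.linalg.norm(a-b),k)
rows=[(r,np.average(np.arange(250,268),weights=np.clip(g[r,250:268].astype(float)-80,0,None)+1e-9)) for r in range(222,240,3)]; print(np.round(rows,1))
n0=ray(d,rows[0][1],rows[0][0],.127);n1=ray(d,rows[-1][1],rows[-1][0],.127); print('line yaw',ang(n1-n0))
b=ray(d,259,249.5,.075); print('bar',b)
t=snap('top','top2'); c=t['img'][60:220,140:310,::-1]; c=cv2.convertScaleAbs(cv2.resize(c,None,fx=3.75,fy=3.75,interpolation=cv2.INTER_CUBIC),alpha=1.3,beta=15)
s=snap('scene','scene2'); c2=cv2.resize(s['img'][150:290,110:220,::-1],(160,204)); cv2.imwrite('pics/m3.png',c)
E
```

```text
skirt w px 62 59 259.0
pred width 0.094 64.44578165419007 [0.5518515  0.23929321 0.094     ]
pred width 0.084 62.38908241028895 [0.55527098 0.23870028 0.084     ]
[[222.  258.8]
 [225.  258.8]
 [228.  258.8]
 [231.  258.8]
 [234.  258.8]
 [237.  258.8]]
line yaw -9.49
bar [0.60946675 0.2302399  0.075     ]
```

View pics/m3.png

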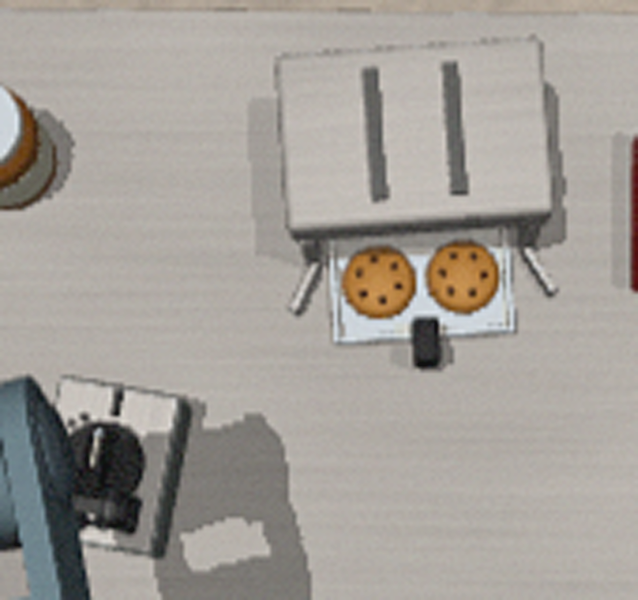

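Top view: the tray is in the bay between the guides with its near corners at (337,343) and (515,331). Its two front cookies are visible, and the knob line points at the bar. One last numeric check of knob height by skirt width (against the known-up picture w4) and of tray depth.

```bash
python3 - <<'E'
from h import *
def width(fn,cx,cy):
    d=load(fn); g=cv2.GaussianBlur(d['img'].max(2),(3,3),0).astype(float); best=0
    for r in range(cy-10,cy+4):
        f=lambda s: next(i+(75-g[r,cx+s*i])/(g[r,cx+s*(i+1)]-g[r,cx+s*i]) for i in range(24,45) if g[r,cx+s*i]<75<=g[r,cx+s*(i+1)])
        try: best=max(best,f(1)+f(-1))
        except StopIteration: pass
    p=[]
    for z in (.094,.084):
        k=np.array([.5537,.2383,z]); ax=d['T'][:3,0]*.034; p.append(np.linalg.norm(proj(d,k+ax)-proj(d,k-ax)))
    print(fn,round(best,2),'pred up/down',np.round(p,2),'ratio',np.round(best/np.array(p),3))
width('w4',268,175); width('w5',259,209)
t=load('top2'); a,b=[ray(t,x/3.75+140-.4,y/3.75+60-.4,.02) for x,y in((335,343),(516,331))]
print('near edge',a,b,(a+b)/2,'exp home [.6669,-.0142]')
o=ctrl.get_obs(); print(o['clock'],o['contact_force'])
E
```

```text
w4 63.81 pred up/down [65.42 63.48] ratio [0.975 1.005]
w5 62.72 pred up/down [64.41 62.53] ratio [0.974 1.003]
near edge [0.66151178 0.06112919 0.02      ] [ 0.67280635 -0.08840435  0.02      ] [ 0.66715906 -0.01363758  0.02      ] exp home [.6669,-.0142]
14.0 [-0.06750223  0.05489871  0.06450239]
```

The skirt ratio matches the known-up picture (0.974 against 0.975), so the knob is up. The tray's near edge is within 1 mm of home, so I'm handing in.

```bash
python3 -c "
from workcell import ctrl
print(ctrl.sign_off())"
```

```text
the job is handed in; nothing more can be done
None
```

I slid the tray by its handle between the guides until it met the back stop. I then pressed the selector knob fully down, turned it clockwise 41° to the bar mark, let it rise and released it. The job was handed in at about 14 s of the 53 s allowed.

My last checks:
- **Tray depth:** it stopped on contact at about 17 N. Afterwards its near edge measured within 1 mm of the home position, with the angle matching the hood.
- **Cookies:** all four showed on the tray in the wrist picture taken after it was home. The final top view shows only the front two, because the hood hides the others.
- **Knob direction:** its line points at −9.5°, the same as the bar mark's direction.
- **Knob height:** up, because its apparent skirt width matches the picture from before it was pressed (ratio 0.974 against 0.975). The camera calibration alone would have read it as down, so I relied on the comparison.
- **Arm:** the gripper is open above the control box and the contact force reads about 0.
- **Other objects:** I did not touch them, but I did not re-measure their positions.

Two readings were off along the way. A small upward force (about 7 N) appeared when gripping the handle and went when I raised the hand slightly. The last bar-mark reading was about 5 mm too far out, probably because the knob partly hid it.

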